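# Load a flanged colour barrel into the filling dock

## Task

Take the white barrel that has a flat round flange at its foot (not the plain one), stand it on the open apron of the grey filling dock and slide it, upright, into the slotted plate so that its flange runs underneath. Push gently by feel until the sprung pawl has snapped up behind the flange, bed it against the stop with a light steady push of about 10 N for a second (never over 25 N), then let go. Leave the other things where they stand.

Things in the scene. Friction and masses are not known exactly. Their poses are not given: they have to be found in the camera images.
- barrel_mid (a point): The flanged barrel, loose, upright: white cylinder 40 mm in diameter, round foot flange 62 mm in diameter and 6 mm thick, shoulder from 88 mm up, black cap; 112 mm tall in all, about 0.14 kg. Point on its axis, half-way up, 56 mm above its underside; z up its axis. Round: its yaw means nothing. Grip it anywhere round the 40 mm cylinder, 10 to 88 mm above its underside.
- plain_mid (a point): The other barrel, a bystander, loose: the same white cylinder and cap (40 mm in diameter, 112 mm tall), but without a flange. This point lies on its axis 56 mm above its underside.
- dock: Grey filling dock, fixed. Origin on the table top, on the centre line under the mouth of the slotted plate; x = direction in which the barrel is pushed in, y left of it, z up. Base 14 mm thick from x = -100 to 85 mm, y = -55 to 55 mm. A rigid adjustable stop under the plate, thumb screw at its back end: in the slot the barrel must never press on the dock with more than 25 N.
- pawl (a joint): Sprung steel wedge, 14 mm wide, in mid-apron near the mouth: ramp of 25 deg to the incoming barrel, square face to the stop. Value in m: 0 = fully up, 6.5 mm proud of the apron; 0.0065 = pressed flush. Spring 1.5 N up, 2.8 N flush; sliding over it takes 2 to 6 N. It moves with the stop: square face 33 mm, ramp foot 49 mm before the home axis; it snaps up 2 mm before the stop is met.
- jar_mid (a point): Bystander, loose: clear jar with a gold lid, 91 mm in diameter, 124 mm tall. Point on its axis 62 mm above its underside.
- dipper_mid (a point): Bystander, loose: small round metal dipper, 50 mm in diameter, 21 mm tall. Point on its axis half-way up.
- apron (a point): Point on top of the dock's open apron (14 mm above the table), on the centre line, 64 mm before the mouth (dock x = -64 mm). The barrel can be stood here, its flange just short of the pawl and the guides, and slid from here along the apron in dock +x. Two flared guides 9 mm high lead to the mouth: 89 mm apart 28 mm before it, 65 mm at it.
- mouth (a point): Middle of the slot's mouth at the plate's underside, 23 mm above the table, 9 mm above the apron (dock x = 0). Aluminium plate 6 mm thick (screw heads 2.8 mm more), dock x = 0 to 85 mm; slot 44 mm wide, ends at x = 60 mm. Flange channel below 65 mm wide. The barrel's axis meets the stop at 20 to 36 mm past the mouth, set anew each time and not given.
Mind the look-alikes: they are no part of the job. Leave any orange, purple or turquoise look-alike of the part that bears barrel_mid alone.

How it is judged:
By the outcome, as a careful person would: the job done as asked, in the order asked, and still so for the second after the job is handed in, with the robot touching nothing.
It also fails if it takes over 61 s, if anything falls off the work surface, if the arm or the gripper's body presses on something with over 40 N, if the wrist force passes 120 N, or if a joint passes its speed limit or range.

## Robot

A 6-joint arm with a two-finger parallel gripper is mounted at the origin on a cart in front of the work surface, level with it; the furniture and walls round the work are solid. World frame = base frame: x ahead of the robot, y to its left, z up, the work surface at z = 0. Lengths are in m, angles in rad, forces in N, time in s.
With the tool pointing down it reaches from about 0.35 to 0.725 m from the base axis. Payload 6 kg.
Tool frame: the origin (TCP) lies between the finger pads; the fingertips stand robot.nose_length ahead of it and the grasp point (between the pads) is the TCP (robot.nose_length is the distance from the TCP to the fingertips, in m); z points along the fingers, y is the direction in which the jaws open and shut (so a half turn about z gives the same grasp; the last joint's range is limited). The gripper opens to 85 mm and grips with 20 to 120 N. Pads are 22 mm wide; open, the fingers measure 114 mm over their backs; the gripper's body (76 mm by 85 mm) begins 54 mm behind the grasp point. The pads swing forward as they close: fully open they stand 13 mm farther back than shut.
Start: joints at [-0.895, 0.04, 0.085, 0, -1.615, -0.334], TCP at [0.201, -0.565, 0.25] pointing down, gripper open.
Joint ranges: [-2.56, 2.56], [-1.29, 2.01], [-1.08, 1.49], [-3.29, 1.98], [-2.81, -0.18], [-2.99, 2.99]. Speed limits (rad/s): [2.57, 2.57, 3.01, 3.14, 3.14, 3.14].

## Interface

Orientations are given as a 3x3 rotation matrix whose columns are the frame's x, y, z axes.
In Python, from cell import robot, claw, eyes, get_clock, get_joints, get_dq, get_joint_torque, get_ee_pos, get_tcp_rot, get_force, get_wrist_torque, get_opening gives the robot as it stands. Calls block until the motion is done:
- robot.movep(position, orientation): joint-space move of the TCP to a pose.
- robot.line_to(position, speed=0.15, frame=None, threshold=None): straight line of the TCP; frame=None keeps the orientation; speed is the mean speed in m/s. With threshold (N) it stops when the force on the tool has changed by that much, and returns True; else False.
- robot.move_joints(angles): joint-space move.
- claw.ungrasp() and claw.close_gripper(strength=None): open the fingers fully, or close them until they stop; strength is the grip in N (None keeps the last).
- robot.sleep(seconds).
- robot.solve_ik(position, orientation): joint angles nearest the present ones, or None.
- eyes.camera(name): name is "side" or "top"; returns the picture (480x640x3 uint8, red, green, blue); there is no depth.
- eyes.calibration(name): a dict with "vertical_fov" (degrees; the focal length in pixels is half the picture's height over the tangent of half this angle, whatever the lens; pixels are square), "cx", "cy" (the principal point, pixels), "eye" and "orientation" of the camera in the world. Camera axes: x right, y down, z forward; pixel columns grow to the right and rows downward; lengths in m; the calibration is good to about 2 mm. A picture is of the moment at which its call begins. calibration takes no time and is no camera call.
A pose or a line that the arm cannot do raises robot.Unreachable and nothing moves.
- robot.finish_job(): hands the job in, once; it reports no verdict.
Readings, each from a call of its own:
- get_clock(): time.
- get_joints(): joint angles.
- get_dq(): joint speeds.
- get_joint_torque(): joint torques, N m.
- get_ee_pos(): TCP position.
- get_tcp_rot(): TCP orientation.
- get_force(): force on the tool from outside, world axes, zero at the start.
- get_wrist_torque(): the same for the moment, N m.
- get_opening(): finger opening in m.
Only numpy, scipy, OpenCV 4.12 (cv2) and the standard library are available. Lean on these libraries where they do the work, as an engineer would, in place of code of your own. Each camera call takes 0.05 s, during which the arm holds its last target. There are 200 camera calls.

## Working session

There is one attempt and no reset: what is moved stays moved. The work goes in short steps, each a Python script; the robot and the scene stay as the last script left them, time stands still between calls to the robot, and variables do not carry over. Pictures are saved under pics/ and viewed, about 8 in all and at most 12, crops included, and the job is handed in when it is done.

```bash
mkdir -p pics; ls; python3 - <<'E'
from cell import *
import cv2
for n in("top","side"):
    cv2.imwrite(f"pics/{n}0.png",cv2.cvtColor(eyes.camera(n),cv2.COLOR_RGB2BGR)); print(n,eyes.calibration(n))
print(get_clock(),robot.nose_length,get_opening(),get_force())
E
```

```text
pics
top {'vertical_fov': 48.2637968229661, 'cx': 312.0227003445613, 'cy': 234.08736602217218, 'eye': array([ 0.43382672, -0.04468887,  1.18034766]), 'orientation': array([[ 0.02043854, -0.99880336,  0.044431  ],
       [-0.99933499, -0.02175126, -0.0292653 ],
       [ 0.03019671, -0.04380331, -0.99858371]])}
side {'vertical_fov': 44.07524059929602, 'cx': 317.25997895368386, 'cy': 253.61612311930085, 'eye': array([-0.20565965, -1.02212742,  0.72864191]), 'orientation': array([[ 0.80824991, -0.30066899,  0.50629067],
       [-0.58835838, -0.37761116,  0.71501345],
       [-0.02380137, -0.87578991, -0.4821053 ]])}
0.1 0.019 0.0853037980204239 [ 0.17759819  0.56900548 -0.82076706]
```

View pics/top0.png

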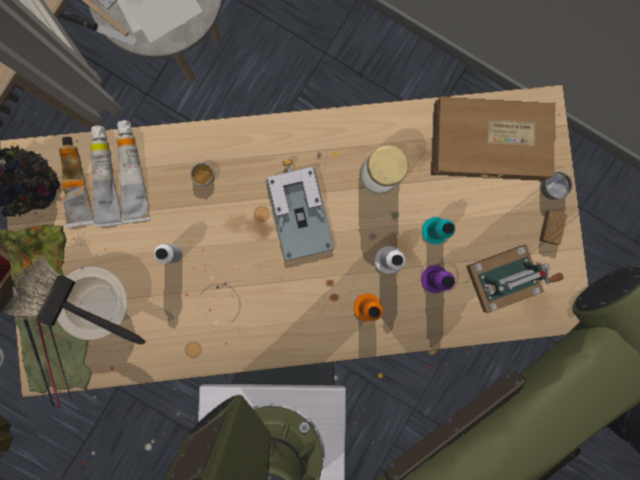

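View pics/side0.png

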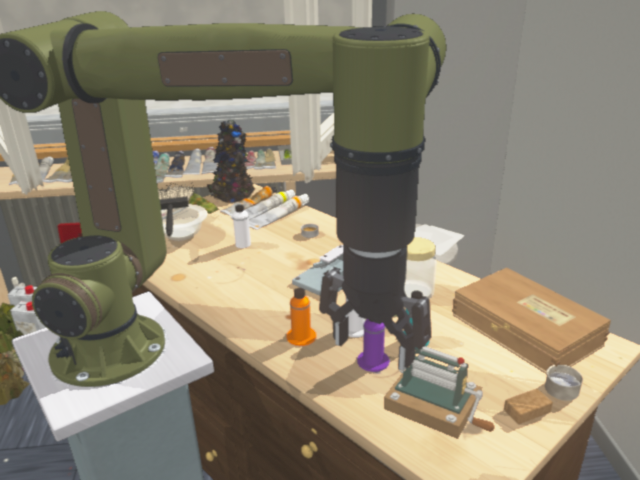

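The top view shows the dock around (300,215) with its plate at the top end, the flanged white barrel at (390,260), the plain barrel at (166,254), and the jar at (385,168). The orange, purple and turquoise look-alikes stand near the flanged barrel. I'll enlarge that area.

```bash
python3 - <<'E'
import cv2
im=cv2.imread("pics/top0.png")[155:275,255:415]
cv2.imwrite("pics/crop0.png",cv2.resize(im,None,fx=5,fy=5,interpolation=cv2.INTER_CUBIC))
E
```

```text
(no output)
```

View pics/crop0.png

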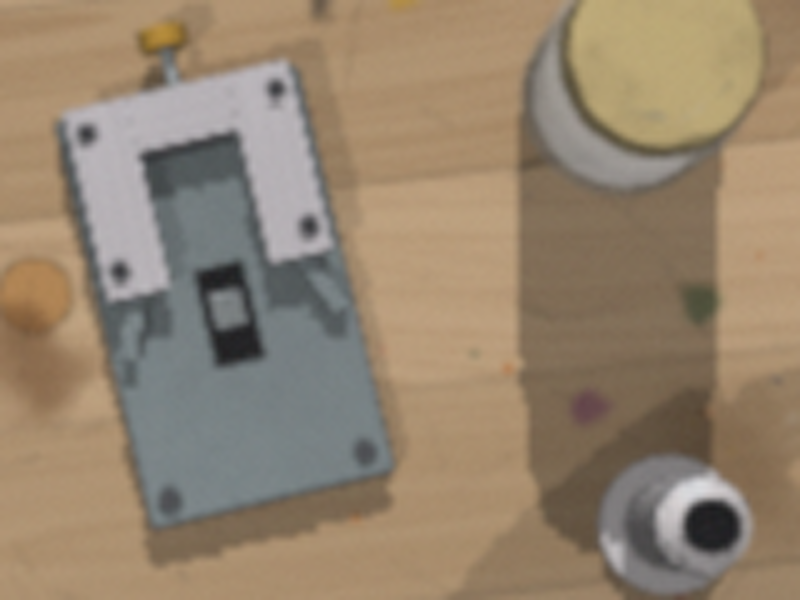

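```bash
cat > h.py <<'E'
import numpy as np, cv2
from scipy.optimize import least_squares
from cell import *
def cam(n):
    c=eyes.calibration(n); return c,240/np.tan(np.radians(c["vertical_fov"]/2))
def proj(n,P):
    c,f=cam(n); q=(np.atleast_2d(P)-c["eye"])@c["orientation"]
    return q[:,:2]/q[:,2:]*f+[c["cx"],c["cy"]]
def ray(n,uv,z):
    c,f=cam(n); d=c["orientation"]@np.array([(uv[0]-c["cx"])/f,(uv[1]-c["cy"])/f,1])
    return c["eye"]+d*(z-c["eye"][2])/d[2]
def crop(n,x0,y0,w,h,k,out):
    im=cv2.cvtColor(eyes.camera(n),cv2.COLOR_RGB2BGR)
    cv2.imwrite("pics/full_"+out,im)
    cv2.imwrite("pics/"+out,cv2.resize(im[y0:y0+h,x0:x0+w],None,fx=k,fy=k,interpolation=cv2.INTER_CUBIC))
def rz(a): return np.array([[np.cos(a),-np.sin(a),0],[np.sin(a),np.cos(a),0],[0,0,1]])
E
python3 - <<'E'
from h import *
full=lambda u:(np.array(u)+.5)/5-.5+[255,155]
L=np.array([[-100,55,14],[-100,-55,14],[85,55,29],[85,-55,29],[0,55,29],[0,-55,29],[60,22,29],[60,-22,29],[0,22,29],[0,-22,29]])/1e3
uv=full([[155,527],[393,470],[60,120],[295,62],[110,302],[335,248],[143,155],[238,133],[170,290],[268,265]])
def W(p):return L@rz(p[2]).T+[p[0],p[1],0]
r=least_squares(lambda p:(proj("top",W(p))-uv).ravel(),[.5,0,0],loss="soft_l1")
print("dock",r.x,np.round(r.fun.reshape(-1,2)*1,2).tolist())
print("flange",ray("top",full([668,525]),.006),"cap",ray("top",full([713,525]),.112))
print("jar",ray("top",full([665,52]),.124))
# predicted flange/cap outlines of barrel
for p,z in(([.0,0,0],0),):pass
yaw=r.x[2]
R=rz(yaw)
for n,l in(("apron",[-.064,0,.014]),("mouth",[0,0,.023]),("home36",[.036,0,.014])):
    print(n,R@l+[r.x[0],r.x[1],0])
print(get_tcp_rot())
E
```

```text
dock [ 0.5362703  -0.04897053  0.25834006] [[-0.61, 1.19], [0.9, 0.67], [-1.81, -0.84], [0.74, -0.93], [-2.62, 0.99], [2.02, -0.07], [-0.8, -0.15], [0.03, -0.44], [0.31, -0.18], [0.57, 0.08]]
flange [ 0.43355766 -0.24788399  0.006     ] cap [ 0.43395017 -0.24764749  0.112     ]
jar [ 0.62200201 -0.22359075  0.124     ]
apron [ 0.47439412 -0.065321    0.014     ]
mouth [ 0.5362703  -0.04897053  0.023     ]
home36 [ 0.57107565 -0.03977339  0.014     ]
[[-9.42147221e-01 -3.35198684e-01 -6.75177974e-04]
 [-3.35199331e-01  9.42146109e-01  1.45513634e-03]
 [ 1.48356514e-04  1.59727187e-03 -9.99998713e-01]]
```

```bash
cat >> h.py <<'E'
D=np.array([.5363,-.0490]); YAW=.2583
dx=np.array([np.cos(YAW),np.sin(YAW),0]); dy=np.array([-np.sin(YAW),np.cos(YAW),0])
TR=np.column_stack([-dx,dy,[0,0,-1]])
def dk(x,y,z): return np.array([D[0],D[1],0])+x*dx+y*dy+np.array([0,0,z])
def loc(p): q=np.array(p)-[D[0],D[1],0]; return np.array([q@dx,q@dy,q[2]])
def floc(): f=np.array(get_force()); return np.array([f@dx,f@dy,f[2]])
E
python3 - <<'E'
from h import *
B=np.array([.4338,-.2478,0])
robot.movep(B+[0,0,.20],TR); 
print(get_clock(),get_ee_pos(),floc())
print(robot.line_to(B+[0,0,.072],speed=.12,threshold=8),get_ee_pos())
claw.close_gripper(30); print(get_clock(),get_opening(),floc())
robot.line_to(B+[0,0,.072+.07],speed=.12); print(floc(),get_opening())
robot.line_to(dk(-.070,0,.072+.07),speed=.12)
robot.line_to(dk(-.070,0,.072+.014+.012),speed=.12)
robot.sleep(.2)
print(get_clock(),loc(get_ee_pos()),floc(),get_opening())
crop("top",240,155,160,120,5,"c1.png"); crop("side",240,200,200,150,4,"s1.png")
E
```

```text
1.575 [ 0.43366606 -0.24842543  0.20024144] [ 0.41280007  0.35480251 -0.5536877 ]
False [ 0.43429936 -0.24801999  0.07292947]
3.2833 0.03912449654527375 [0.35604628 1.04325193 1.82359758]
[-0.00355022  0.05858933 -1.22315887] 0.039063765295486906
6.4167 [-0.06946585 -0.00010216  0.09902808] [ 0.04380297 -0.02945867 -1.45287247] 0.03887978469198875
```

View pics/c1.png

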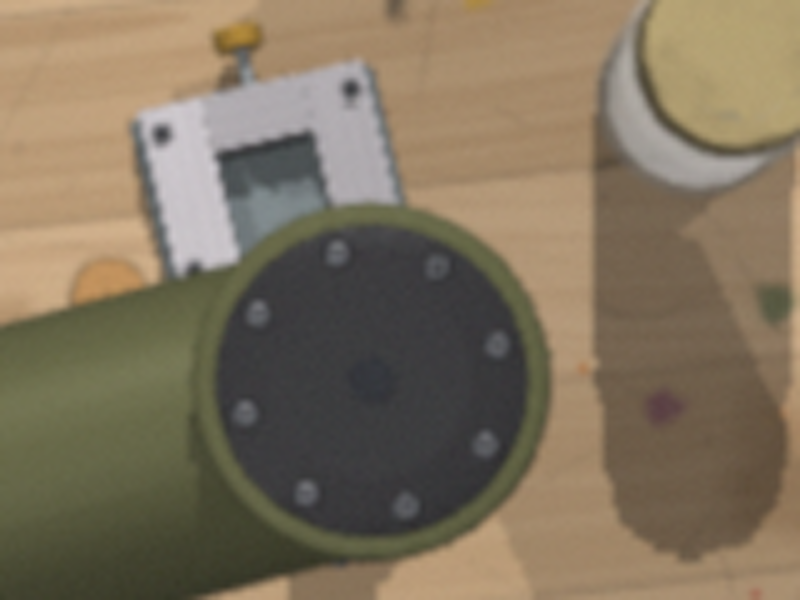

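View pics/s1.png

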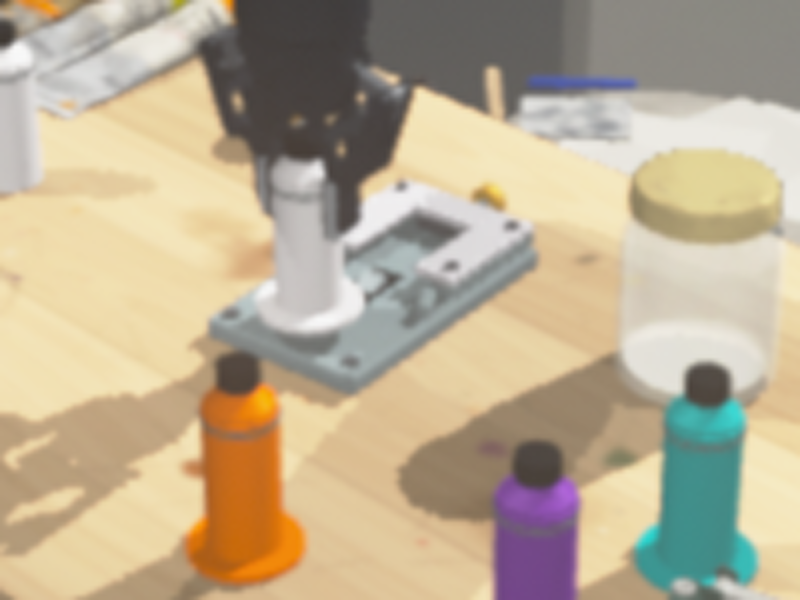

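The barrel hangs upright in the jaws just over the apron; in the side crop its flange centre is near (310,300). I'll overlay the fitted dock and barrel model on the side view to check the lateral alignment.

```bash
python3 - <<'E'
from h import *
im=cv2.imread("pics/full_s1.png")[225:305,285:385]; k=8
im=cv2.resize(im,None,fx=k,fy=k,interpolation=cv2.INTER_CUBIC)
def dr(P,c,cl=True):
    q=(proj("side",np.array(P))-[285,225]+.5)*k-.5
    cv2.polylines(im,[np.round(q).astype(int)],cl,c,1)
dr([dk(x/1e3,y/1e3,.014) for x,y in((-100,55),(-100,-55),(85,-55),(85,55))],(0,0,255))
dr([dk(x/1e3,y/1e3,.029) for x,y in((0,22),(60,22),(60,-22),(0,-22))],(0,0,255))
dr([dk(0,.05,.029),dk(0,-.05,.029),dk(.085,-.05,.029),dk(.085,.05,.029)],(255,0,0))
t=np.linspace(0,2*np.pi,60); c=get_ee_pos()
for r,z in((.031,-.072),(.031,-.066),(.020,-.03)):
    dr([c+[r*np.cos(a),r*np.sin(a),z] for a in t],(0,160,0))
cv2.imwrite("pics/ov1.png",im)
E
```

```text
(no output)
```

View pics/ov1.png

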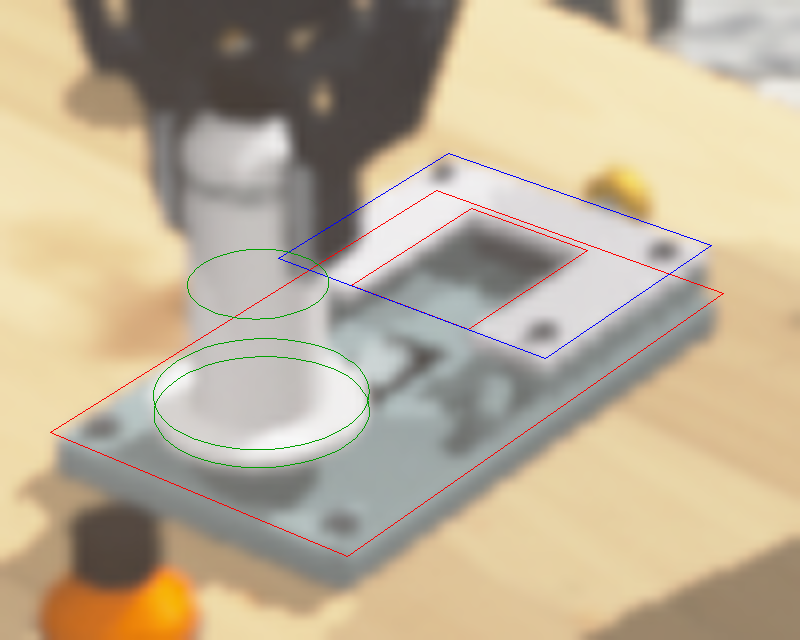

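The model barrel fits the picture, but the dock outline sits about 1.5 px too high in the side view. Standing the barrel on the apron will settle the height, and I can then compare both in the same plane.

```bash
python3 - <<'E'
from h import *
p=loc(get_ee_pos())
t=get_clock()
print(robot.line_to(dk(-.070,0,.078),speed=.01,threshold=2.5),loc(get_ee_pos()),floc(),get_clock()-t)
robot.sleep(.2);print(loc(get_ee_pos()),floc(),get_opening(),get_clock())
crop("side",285,225,100,80,8,"s2.png")
E
```

```text
True [-7.00563555e-02  1.10507795e-05  8.64058818e-02] [-0.49842336  1.09563908  4.02147685] 1.1833
[-7.00689600e-02  9.78686103e-06  8.63966243e-02] [-0.88208637  0.79109223  5.41859473] 0.039025573224844 7.9
```

View pics/s2.png

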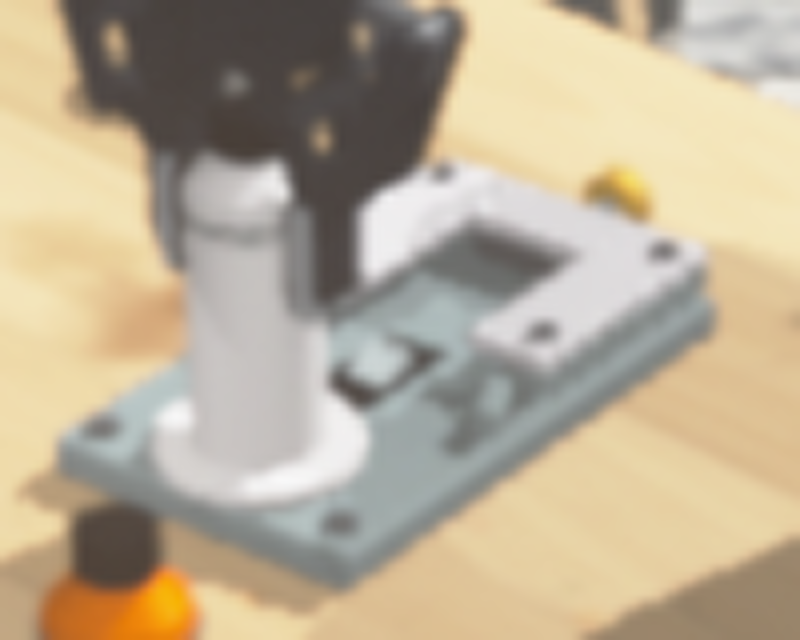

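```bash
cat >> h.py <<'E'
def slide(x0,x1,y,z,step,v,fmax,kz=.00003,every=4):
    """guarded slide along dock x with lateral/vertical compliance"""
    x=x0;i=0
    while x<x1-1e-9:
        x=min(x+step,x1)
        robot.line_to(dk(x,y,z),speed=v)
        f=floc(); i+=1
        y+=np.clip(f[1]*.00006,-.0003,.0003)
        z+=np.clip((f[2]-1.0)*kz,-.0003,.0003)
        if i%every==0 or abs(f[0])>fmax or abs(f[1])>fmax:
            print(round(get_clock(),2),"cmd",np.round([x*1e3,y*1e3,z*1e3],2),"act",np.round(loc(get_ee_pos())*1e3,2),"f",np.round(f,1))
        if abs(f[0])>fmax or abs(f[1])>fmax: break
    return x,y,z
E
python3 - <<'E'
from h import *
p=loc(get_ee_pos())
robot.line_to(dk(p[0],0,p[2]+.0003),speed=.01); robot.sleep(.1); print(loc(get_ee_pos()),floc(),get_clock())
print(slide(p[0],-.025,-.0003,p[2]+.0003,.002,.03,9))
E
```

```text
[-7.02188899e-02  6.66077397e-05  8.64821038e-02] [-0.36529937  0.68473138  0.16098762] 8.3417
9.34 cmd [-62.07  -0.34  86.53] act [-61.92  -0.28  86.47] f [-0.3 -0.4 -1.7]
10.34 cmd [-54.07  -0.23  86.42] act [-53.88  -0.26  86.46] f [-0.3  0.4  0.7]
11.34 cmd [-46.07  -0.26  86.58] act [-46.02  -0.33  86.5 ] f [-1.3 -0.9  2.1]
12.34 cmd [-38.07  -0.44  86.71] act [-37.98  -0.44  86.55] f [-2.   0.   1.7]
13.34 cmd [-30.07  -0.54  86.75] act [-30.    -0.51  86.67] f [-0.5  0.2  1.6]
(-0.025, np.float64(-0.0005559279293667666), np.float64(0.08680008610996374))
```

```bash
python3 - <<'E'
from h import *
x,y,z=slide(-.025,.012,-.00056,.0868,.002,.03,9)
if x>.0119: x,y,z=slide(x,.040,y,z,.0007,.02,8,every=1)
print(x,y,z,get_clock(),get_opening())
E
```

```text
15.09 cmd [-17.    -0.48  86.86] act [-16.86  -0.54  86.84] f [-1.3  1.   1.2]
16.09 cmd [-9.   -0.44 86.92] act [-8.88 -0.51 86.87] f [-0.4  0.8  1.9]
17.09 cmd [-1.   -0.39 86.9 ] act [-0.88 -0.38 86.92] f [-0.6 -0.3  0.4]
18.09 cmd [ 7.   -0.32 86.95] act [ 7.16 -0.34 86.97] f [-2.1  0.6  0.8]
19.09 cmd [12.7  -0.38 86.99] act [12.68 -0.4  86.93] f [-2.1  0.2  2.2]
19.34 cmd [13.4  -0.38 86.99] act [13.44 -0.37 87.  ] f [-1.1  0.   0.9]
19.59 cmd [14.1  -0.42 87.01] act [14.14 -0.39 86.98] f [-1.6 -0.6  1.8]
19.84 cmd [14.8  -0.44 87.02] act [14.84 -0.41 87.  ] f [-1.1 -0.3  1.3]
20.09 cmd [15.5  -0.48 87.04] act [15.55 -0.43 87.03] f [-2.2 -0.7  1.5]
20.34 cmd [16.2  -0.53 87.05] act [16.24 -0.5  87.05] f [-1.7 -0.9  1.4]
20.59 cmd [16.9  -0.51 87.04] act [16.96 -0.53 87.05] f [-0.5  0.4  0.8]
20.84 cmd [17.6  -0.51 87.05] act [17.67 -0.53 87.06] f [-0.9 -0.   1.2]
21.09 cmd [18.3  -0.56 87.05] act [18.34 -0.55 87.03] f [-1.8 -0.8  1.1]
21.34 cmd [19.   -0.57 87.08] act [19.04 -0.57 87.02] f [-1.8 -0.3  1.9]
21.59 cmd [19.7  -0.57 87.1 ] act [19.76 -0.56 87.07] f [-0.8  0.1  1.7]
[... 925 characters left out ...]
7.03] f [-3.3  0.8  1.4]
25.09 cmd [29.5  -0.46 87.07] act [28.81 -0.67 87.04] f [-5.9  1.1  2.6]
25.34 cmd [30.2  -0.39 87.15] act [29.15 -0.66 87.15] f [-7.3  1.2  3.7]
25.59 cmd [30.9  -0.39 87.23] act [29.78 -0.71 87.15] f [-6.9  0.1  3.7]
25.84 cmd [31.6  -0.35 87.3 ] act [30.43 -0.75 87.29] f [-6.6  0.7  3.4]
26.09 cmd [32.3  -0.29 87.4 ] act [31.14 -0.77 87.52] f [-6.6  1.   4.3]
26.34 cmd [33.   -0.25 87.51] act [31.93 -0.71 87.68] f [-7.4  0.6  4.7]
26.59 cmd [33.7  -0.23 87.64] act [32.79 -0.76 87.93] f [-7.2  0.4  5.2]
26.84 cmd [34.4  -0.21 87.79] act [33.01 -0.76 87.97] f [-8.9  0.3  6.2]
0.03439999999999998 -0.00020721355730484126 0.08779473715591626 26.8417 0.03933717715360564
```

The pawl snapped at about x=26 mm, where drag and lift both dropped, and the stop was met at about 28 mm. After that the barrel started tipping in the light grip, with z rising. I'll back off, let it stand upright, regrip lower and firmer, and then bed it.

```bash
python3 - <<'E'
from h import *
def st(m): print(m,round(get_clock(),2),np.round(loc(get_ee_pos())*1e3,2),np.round(floc(),1),round(get_opening()*1e3,1))
robot.line_to(dk(.0283,-.0006,.0870),speed=.02); st("back")
claw.ungrasp(); robot.sleep(.2); st("open")
crop("side",305,205,100,75,8,"s3.png")
E
```

```text
back 27.3 [29.02 -0.57 87.41] [ 2.4 -0.3 -0.6] 39.1
open 28.02 [28.3  -0.62 87.01] [ 0.5  0.2 -0.2] 85.3
```

View pics/s3.png

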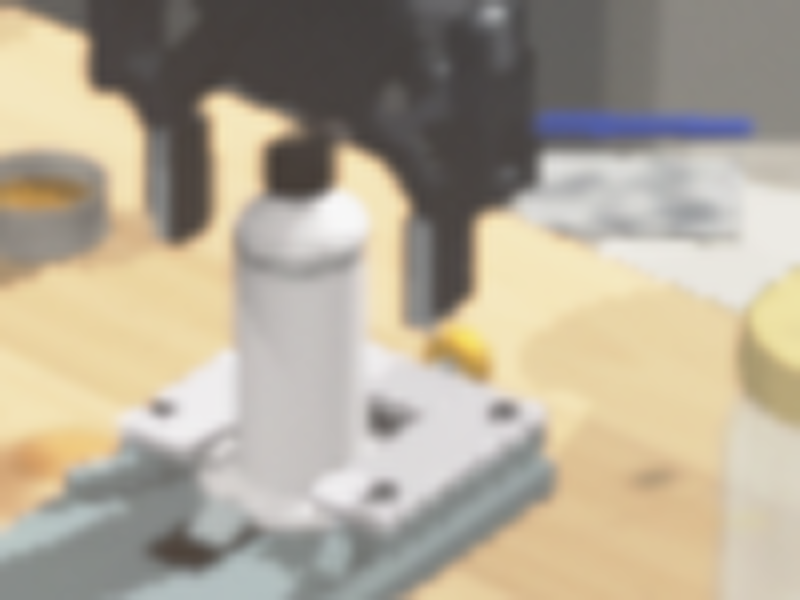

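The barrel stands upright in the slot with the pawl wedge up behind its flange at about (210,525). Now I'll regrip and bed it.

```bash
python3 - <<'E'
from h import *
def st(m): print(m,round(get_clock(),2),np.round(loc(get_ee_pos())*1e3,2),np.round(floc(),1),round(get_opening()*1e3,1))
y,z=-.0006,.0800
robot.line_to(dk(.0283,y,z),speed=.05,threshold=6); st("down")
claw.close_gripper(110); robot.sleep(.1); st("grip")
x=loc(get_ee_pos())[0]; t0=None
while get_clock()<45:
    f=floc()
    fx=np.mean([floc()[0] for _ in range(3)])
    if t0 is None:
        if fx<-9: t0=get_clock(); st("bed")
    elif get_clock()-t0>1.4: break
    x+=np.clip((10+fx)*.00005,-.0003,.0003)
    y+=np.clip(f[1]*.00004,-.0002,.0002); z+=np.clip(f[2]*.00002,-.0002,.0002)
    robot.line_to(dk(x,y,z),speed=.01)
    st("  %.2f"%(x*1e3))
    if x>.036: print("too far"); break
st("end")
E
```

```text
down 28.36 [27.91 -0.53 79.28] [ 0.  -0.2 -0.4] 85.5
grip 28.96 [28.64 -0.62 80.54] [0.3 1.7 3.4] 38.1
  28.94 29.21 [28.77 -0.63 80.55] [-2.6  1.5  4.9] 38.0
  29.24 29.46 [28.86 -0.64 80.59] [-3.9  1.2  6. ] 38.3
  29.54 29.71 [28.95 -0.62 80.62] [-4.3  1.1  5.6] 38.2
  29.83 29.96 [29.02 -0.61 80.59] [-4.3  0.1  5.7] 38.1
  30.11 30.21 [29.48 -0.6  80.61] [-3.6 -1.   6.3] 38.3
  30.41 30.46 [30.12 -0.56 80.57] [-3.2 -0.5  3.7] 38.3
  30.71 30.71 [30.63 -0.49 80.59] [-3.1  1.1  2.4] 38.0
  31.01 30.96 [30.76 -0.46 80.63] [-3.5 -0.8  3.7] 38.0
  31.31 31.21 [30.88 -0.5  80.67] [-5.3 -0.9  4.2] 38.3
  31.54 31.46 [30.95 -0.52 80.69] [-5.7 -0.   5.1] 38.0
  31.76 31.71 [31.01 -0.51 80.71] [-5.   0.2  4.8] 38.1
  32.01 31.96 [31.08 -0.51 80.73] [-6.5  0.1  4.1] 38.3
  32.18 32.21 [31.14 -0.5  80.72] [-6.8 -0.4  4.6] 38.1
  32.34 32.46 [31.18 -0.51 80.76] [-6.7  0.2  3.4] 38.0
  32.51 32.71 [31.24 -0.52 80.78] [-6.6  0.3  4. ] 38.2
  32.68 32.96 [31.31 -0.5  80.81] [-8.2 -0.2  5. ] 38.0
  32.77 33.21 [31.3  -0.53 80.78] [-8.3 -0.2  4.2] 38.2
  32.85 33.46 [31.34 -0.52 80.81] [-8.5 -0.1 
[... 198 characters left out ...]
4 -0.53 80.89] [-7.9  0.6  3.9] 38.0
  33.29 34.71 [31.47 -0.53 80.89] [-8.4  0.4  3.3] 37.9
  33.37 34.96 [31.47 -0.53 80.87] [-7.4 -0.   4.1] 37.4
  33.50 35.21 [31.54 -0.52 80.9 ] [-8.5 -1.   2.2] 38.3
  33.57 35.46 [31.56 -0.53 80.93] [-9.6  0.1  3.6] 38.1
bed 35.46 [31.56 -0.53 80.93] [-9.6  0.1  3.6] 38.1
  33.59 35.71 [31.54 -0.56 80.89] [-9.1  0.   2.3] 38.2
  33.64 35.96 [31.56 -0.54 80.91] [-9.1 -0.3  2.9] 38.0
  33.69 36.21 [31.58 -0.52 80.94] [-8.1 -0.6  2.5] 38.2
  33.78 36.46 [31.6  -0.53 80.93] [-8.2 -0.5  2.3] 38.2
  33.87 36.71 [31.63 -0.56 80.94] [-8.7 -0.6  3. ] 38.1
  33.94 36.96 [31.67 -0.56 80.95] [-8.5 -0.2  2.5] 38.2
end 36.96 [31.67 -0.56 80.95] [-8.5 -0.2  2.5] 38.2
```

```bash
python3 - <<'E'
from h import *
def st(m): print(m,round(get_clock(),2),np.round(loc(get_ee_pos())*1e3,2),np.round(floc(),1),round(get_opening()*1e3,1))
x,y,z=.0344,-.0006,.0810
robot.line_to(dk(x,y,z),speed=.01)
F=[]
for i in range(12):
    robot.sleep(.1); F.append(floc()[0])
    if F[-1]>-9.6: x+=.00008; robot.line_to(dk(x,y,z),speed=.01)
print(np.round(F,1)); st("held")
for i in range(10):
    if floc()[0]>-1.2: break
    x-=.0004; robot.line_to(dk(x,y,z),speed=.01)
st("relaxed")
claw.ungrasp(); robot.sleep(.2); st("open")
crop("side",305,205,100,75,8,"s4.png")
p=get_ee_pos(); robot.line_to([p[0],p[1],.20],speed=.12)
robot.movep([.38,-.36,.25],TR); st("away")
crop("top",255,155,100,75,8,"c4.png"); crop("side",305,205,100,75,8,"s5.png")
E
```

```text
[-13.8 -14.7 -14.7 -14.4 -14.  -14.1 -14.1 -14.4 -14.7 -14.  -14.7 -13.9]
held 38.47 [31.87 -0.58 80.94] [-13.9   2.3  11. ] 38.0
relaxed 40.97 [30.57 -0.44 80.66] [-0.8 -0.6 -2.5] 38.0
open 41.69 [30.43 -0.58 81.03] [0.5 0.3 0.1] 85.5
away 44.27 [-229.86 -260.33  249.57] [-0.4  0.2 -0. ] 85.5
```

View pics/c4.png

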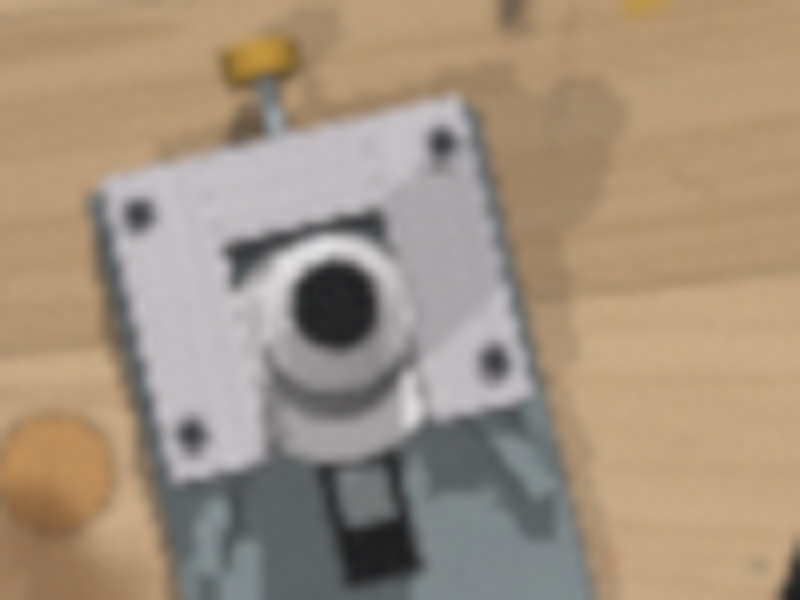

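View pics/s5.png

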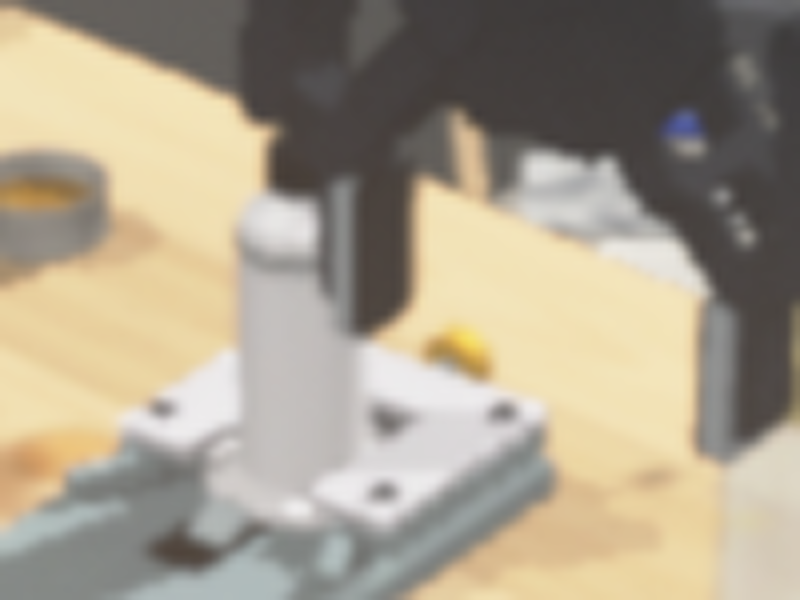

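```bash
python3 - <<'E'
from h import *
a,b,c=[cv2.imread(f"pics/full_{n}.png",0).astype(np.float32) for n in("s3","s4","s5")]
for nm,(u0,v0,u1,v1) in {"barrel":(330,238,354,262),"foot":(328,255,350,273),"plate":(358,250,376,272)}.items():
    s=np.s_[v0:v1,u0:u1]; w=cv2.createHanningWindow((u1-u0,v1-v0),cv2.CV_32F)
    print(nm,[np.round(cv2.phaseCorrelate(a[s],q[s],w),2).tolist() for q in(b,c)])
print("1mm in dock x =",proj("side",dk(.029,0,.03))-proj("side",dk(.028,0,.03)),"px")
uv=(np.array([335,303])+.5)/8-.5+[255,155]; print("cap axis",loc(ray("top",uv,.126)))
uv=(np.array([347,425])+.5)/8-.5+[255,155]
# pawl face / rear flange edge from top
for n,u,z in(("flange rear",(350,463),.020),("pawl back",(375,528),.014),("pawl slot front",(383,578),.014)):
    print(n,loc(ray("top",(np.array(u)+.5)/8-.5+[255,155],z)))
E
```

```text
Traceback (most recent call last):
ValueError: setting an array element with a sequence. The requested array has an inhomogeneous shape after 1 dimensions. The detected shape was (2,) + inhomogeneous part.
```

```bash
python3 - <<'E'
from h import *
a,b,c=[cv2.imread(f"pics/full_{n}.png",0).astype(np.float32) for n in("s3","s4","s5")]
for nm,(u0,v0,u1,v1) in {"barrel":(330,238,354,262),"foot":(328,255,350,273),"plate":(358,250,376,272)}.items():
    s=np.s_[v0:v1,u0:u1]; w=cv2.createHanningWindow((u1-u0,v1-v0),cv2.CV_32F)
    print(nm,[np.round(cv2.phaseCorrelate(a[s],q[s],w)[0],2).tolist() for q in(b,c)])
print("1mm in dock x =",proj("side",dk(.029,0,.03))-proj("side",dk(.028,0,.03)),"px")
F=lambda u:(np.array(u)+.5)/8-.5+[255,155]
for n,u,z in(("cap",(335,303),.126),("flange rear",(350,463),.020),("pawl back",(375,528),.014),("pawl slot front",(383,578),.014)):
    print(n,loc(ray("top",F(u),z)))
E
```

```text
barrel [[-0.15, -0.13], [-7.24, -4.13]]
foot [[0.52, -0.07], [0.51, -0.03]]
plate [[-0.01, 0.1], [0.03, 0.41]]
1mm in dock x = [[ 0.25007752 -0.1628194 ]] px
cap [ 0.02676408 -0.00097186  0.126     ]
flange rear [-0.00403857  0.00214363  0.02      ]
pawl back [-0.02241775 -0.00046099  0.014     ]
pawl slot front [-0.03620064  0.00062518  0.014     ]
```

```bash
python3 -c "
from h import *
print(get_clock(),floc()); robot.finish_job()"
```

```text
44.375 [-0.0782598   0.3882811   0.77707578]
the job is handed in; nothing more can be done
```

The flanged white barrel is in the slot of the filling dock, upright, with the pawl up behind its flange. I handed the job in at 44.4 s with the gripper open and clear.

- **Sliding in:** I stood the barrel on the apron and pushed it along by feel, with 1–3 N on it. The pawl snapped up at a gripper position of about x = 26 mm, where drag and lift both dropped, and the stop was met about 2 mm later.
- **Tipping:** On the first push against the stop the barrel tipped slightly in the light grip, at up to 8.9 N. I let go, it stood upright again, and I regripped lower and harder.
- **Bedding:** I held about 8.5 N for 1.5 s, then about 14 N for 1.2 s. I was aiming for 10 N and the second push overshot; the highest reading was 14.7 N, under the 25 N limit. I eased the force off to nearly zero before opening the gripper.
- **Last checks:** The last pictures show the barrel upright and the pawl up. They put the barrel axis at about x = 27 mm, and the pawl position puts the stop at about 26.6 mm. That agrees to about 1 mm, too coarse to show whether the barrel crept back within its 2 mm of play as I eased off.
- **Disagreement:** In the side view the model outline of the dock base sat about 1.5 px off the picture, while the plate and barrel roughly matched. I put this down to bevelled edges and did the fine alignment by feel.
- **Other things:** I moved nothing else on purpose, but I didn't measure their positions again at the end.

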